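# Mark the depth of a bored hole with a sliding depth gauge

## Robot

A 6-joint arm with a two-finger parallel gripper is mounted at the origin on the work surface. World frame = base frame: x ahead of the robot, y to its left, z up, the work surface at z = 0. Lengths are in mm, angles in rad, forces in N, time in s.
With the tool pointing down it reaches from about 400 to 925 mm from the base axis. Payload 12.5 kg.
Tool frame: the origin (TCP) lies at the centre of the arm's flange, where the gripper is bolted on; the fingertips stand 190 mm ahead of it and the grasp point (between the pads) lies 171 mm ahead of it; z points along the fingers, y is the line along which they close (so a half turn about z gives the same grasp; the last joint's range is limited). The gripper opens to 95 mm and grips with 3 to 60 N. Pads are 20 mm wide; open, the fingers measure 119 mm over their backs; the gripper's body (75 mm by 180 mm) begins 59 mm behind the grasp point.
Start: joints at [-1.224, 0.491, 1.559, -0, 1.092, -0.106], TCP at [273.447, -562.007, 404.761] pointing down, gripper open.
Joint ranges: [-3.1, 3.1], [-0.84, 2.19], [0.05, 2.79], [-1.13, 4.28], [0.06, 2.93], [-2.69, 2.69]. Speed limits (rad/s): [2.22, 2.22, 2.79, 3.14, 3.14, 3.14].

## Interface

Orientations are given as [roll, pitch, yaw] about the fixed x, y, z axes, in that order (R = Rz(yaw) Ry(pitch) Rx(roll)).
In Python, from cell import env, read_camera, search_frame, cut_out gives the robot as it stands. The module is installed in compiled form; this text tells all that it offers.
- The arm moves only by the tool move_arm, never from a script. Its argument "commands" is a list of rows, each a list of 3 entries, a list of its own where there are three numbers: the shift along the world's x, y, z normalised to -1 to 1, where 1 is 0.03 m, then the turn about the world's z normalised to -1 to 1, where 1 is 0.08 rad, then the opening, from -1 (shut) to 1 (fully open), so that 0 is half open. A call has 1 to 20 rows; each row shifts and turns the commanded pose from where the row before left it; what a row does not reach is not made up. A row lasts 1/12 s, in which the tool goes at most 41.7 mm and 7.16 degrees, less where a joint would pass 70% of its speed; a pose out of reach is approached as far as the arm can. A call with a number of a shift or a turn outside -1 to 1 is refused whole. A call with a gripper value outside its range is refused whole. The fingers move at their own pace and stop on an object; the grip force is fixed at half the most. Time passes only in rows, so rows that do not move let the fingers close. It gives the time, the measured TCP pose, the force, the opening and the grip force at its end, in the units of the state.
- env.state(): the state, without advancing time (a new reading comes with each control period).
- read_camera(name): name is "scene" or "top" or "wrist"; returns a dict with "image" (384x512x3 uint8, red, green, blue), "fx", "fy", "cx", "cy" (pixels), "D" ([k1, k2, p1, p2, k3] as OpenCV has them; the pictures are not rectified), "rvec" (rotation vector, rad) and "tvec" (3), from world to camera coordinates, as OpenCV has them. Camera axes: x right, y down, z forward; pixel columns grow to the right and rows downward; lengths in mm; the calibration is good to about 2 mm. A picture is of the moment at which its call begins. There is no depth.
- env.job_done(): hands the job in; it is judged then, once.
Trained networks look in a picture, given as the dict that the camera call returned (one of the last four; its "shot" number tells which), for a name from the list of things; names that differ only in an ending like _2 or _b are one class to them, and where a whole thing is asked for, a point or a joint stands for the part that bears it (a point fixed in the world has none). Each returns a list of dicts, best first, with "confidence" (0 to 1); they miss things now and then, are a little off and sometimes report something else, mostly with a low value. They report only what shows in the picture. A call takes as long as a camera call.
- search_frame(thing, picture): "at" ([column, row] in pixels, amid what is visible of it).
- cut_out(thing, picture): "region" (384x512 bool, what is visible of it) and "at" ([column, row] in pixels, amid what is visible of it).
The state is a dict: "t": time; "joints": joint angles; "qvel": joint speeds; "tau": joint torques, N m; "eef_pos": TCP position; "tcp_rot": TCP orientation; "ft_force": force on the tool from outside, world axes, zero at the start; "moment": the same for the moment, N m; "opening": opening from 0.0 (shut) to 1.0 (fully open); "grip_force": force on a finger pad.
Only numpy, scipy, OpenCV 4.12 (cv2) and the standard library are available. Lean on these libraries where they do the work, as an engineer would, in place of code of your own. Each camera call takes 0.05 s, during which the arm holds its last target. There are 200 camera calls.

## Task

Take the depth gauge from its wooden stand and gauge the blind hole of the hub held in the chuck: lower the rod in until it bottoms, then gently press the barrel down until its foot sits on the hub's top face, so that the rod marks the depth. Lift it out and put it back in its stand, upright and fully down, with the rod's setting unchanged, and leave the other things on the bench where they are.

Things in the scene. Friction and masses are not known exactly. Their poses are not given: they have to be found in the camera images.
- barrel_mid (a point): Depth gauge: an upright brass barrel, 28 mm diameter, 50 mm tall, mass about 0.15 kg, with a steel rod sliding through it on its axis. This point is the barrel's centre, half-way up (25 mm above its foot), and a good place to grip; z up along the barrel. At the start the gauge stands in the wooden stand with its foot on the stand's top.
- barrel_foot (a point): Centre of the flat underside (foot) of the gauge's barrel, 25 mm below its centre. Its edge is delicate: on the hub some 8 to 15 N in all is a firm, gentle press; over 25 N is too much.
- rod_tip (a point): Lower end of the gauge's steel rod: 12 mm diameter, 84 mm long, tip tapered to 8 mm over the last 3 mm, about 0.07 kg. Centre of the end face; on the barrel's axis.
- rod (a joint): How far the rod projects below the barrel's foot, in m (0.040 to 0.052 at the start; it can slide from 0 to 0.055). It stays where it is by friction: some 6 N along the axis pushes it into the barrel when moved slowly (about 0.2 N more at 10 mm/s).
- chuck: Dark steel three-jaw chuck lying flat, 130 mm diameter at its foot, top face 30 mm above the bench. It holds upright, on its axis, one of three steel hubs (hub_a, hub_b or hub_c; the other two stand in a wooden rest at the right). Fixed. Origin: centre of its underside, on the axis of the held hub and its hole; z up.
- hub_axis (a point): The held hub: a turned steel cylinder, 52 mm diameter, with a blind hole 14.4 mm in diameter (2 mm countersink) on its axis. Its top face is 58 to 84 mm above the bench, the hole 22 to 35 mm deep, its bottom 30 to 55 mm above the bench: not known beforehand, to be felt. This point: on the hole's axis, 30 mm above the bench.
- stand: Wooden gauge stand: a 66 x 66 x 62 mm block with an upright through hole 19 mm in diameter in its middle, in which the rod hangs free. Fixed. Origin: centre of its underside; z up.
- stand_top (a point): Centre of the mouth of the stand's hole, in its top face, 62 mm above the bench.

How it is judged:
By the outcome, as a careful person would: the job done as asked, in the order asked, and still so for the second after the job is handed in, with the robot touching nothing.
It also fails if it takes over 61 s, if anything falls off the work surface, if the arm or the gripper's body presses on something with over 40 N, if the wrist force passes 120 N, or if a joint passes its speed limit or range.

## Working session

There is one attempt and no reset: what is moved stays moved. The work goes in short steps, Python scripts to look and compute and a tool call to move; the robot and the scene stay as the last step left them, time stands still between calls to the robot, and variables do not carry over. Pictures are saved under pics/ and viewed, at most 10 in all, crops included, and the job is handed in when it is done.

Besides the shell and the picture viewer there is one more tool, called after "Emit:" as a command line: name --argument value ..., lists and objects as JSON in quotes. move_arm: Moves the arm, as the interface text tells. Its arguments: {"type":"object","properties":{"commands":{"type":"array","items":{"type":"array"}}},"required":["commands"]}

```bash
mkdir -p pics; cat > h.py <<'E'
import numpy as np, cv2
from cell import env, read_camera, search_frame, cut_out
def ray(p,uv):
    K=np.array([[p['fx'],0,p['cx']],[0,p['fy'],p['cy']],[0,0,1.]])
    n=cv2.undistortPoints(np.array([[uv]],float),K,np.array(p['D'],float))[0,0]
    R=cv2.Rodrigues(np.array(p['rvec'],float))[0]
    return -R.T@np.array(p['tvec'],float).ravel(), R.T@np.array([n[0],n[1],1])
def at_z(p,uv,z):
    c,d=ray(p,uv); return c+d*(z-c[2])/d[2]
def proj(p,X):
    K=np.array([[p['fx'],0,p['cx']],[0,p['fy'],p['cy']],[0,0,1.]])
    return cv2.projectPoints(np.array([X],float),np.array(p['rvec'],float),np.array(p['tvec'],float),K,np.array(p['D'],float))[0][0,0]
def save(p,n,crop=None,s=1):
    im=p['image'][:,:,::-1]
    if crop: a,b,c,d=crop; im=im[b:d,a:c]
    cv2.imwrite('pics/'+n,cv2.resize(im,None,fx=s,fy=s,interpolation=cv2.INTER_CUBIC))
E
python3 - <<'E'
from h import *
print(env.state())
ims=[]
for c in ("scene","top"):
    p=read_camera(c); ims.append(p['image'][:,:,::-1])
    print(c,ray(p,(256,192)))
    for t in ("barrel_mid","chuck","hub_axis","stand","stand_top"):
        for r in search_frame(t,p)[:3]:
            print(t,r['at'],round(r['confidence'],2),[at_z(p,r['at'],z).round(0)[:2].tolist() for z in (30,62,87)])
cv2.imwrite('pics/a.png',cv2.resize(np.vstack(ims),(400*1,600)))
cv2.imwrite('pics/top.png',ims[1]);cv2.imwrite('pics/scene.png',ims[0])
E
```

```text
{'t': 0.0, 'joints': array([-1.22359468e+00,  4.91540846e-01,  1.55945886e+00,  4.64134852e-06,
        1.09172611e+00, -1.05598667e-01]), 'qvel': array([-5.47619344e-06,  1.07691675e-03, -6.09022530e-04,  1.01688063e-03,
       -1.16629424e-03,  8.90803458e-05]), 'tau': array([-1.54287689e-03, -6.12641788e+01, -2.58177209e+01,  6.92458358e-02,
        4.81091451e-02, -1.03740260e-04]), 'eef_pos': array([ 273.43551244, -561.96592693,  404.17002298]), 'tcp_rot': array([-3.14046624e+00, -1.23531731e-04,  4.52798099e-01]), 'ft_force': array([-0.66224596, -0.06563789, -0.31854227]), 'moment': array([ 0.02719499, -0.01046082, -0.01968584]), 'grip_force': 0.0, 'opening': 0.9994284746876302}
scene (array([991.06073376, 322.48137008, 450.85130464]), array([-0.75106343, -0.2926516 , -0.59199601]))
barrel_mid [344.7, 214.1] 0.78 [[467.0, 268.0], [507.0, 272.0], [538.0, 275.0]]
chuck [151.7, 220.0] 0.66 [[580.0, -15.0], [612.0, 10.0], [636.0, 31.0]]
hub_axis [150.7, 218.8] 0.57 [[578.0, -18.0], [610.0, 8.0], [634.0, 28.0]]
stand [339.3, 245.0] 0.95 [[539.0, 274.0], [574.0, 277.0], [601.0, 280.0]]
stand_top [342.6, 242.6] 0.89 [[533.0, 277.0], [568.0, 281.0], [595.0, 283.0]]
top (array([447.51979685, 119.8894218 , 711.53586362]), array([ 0.08494823,  0.05805018, -0.99487902]))
barrel_mid [181.1, 169.8] 0.68 [[543.0, 286.0], [539.0, 279.0], [535.0, 272.0]]
chuck [365.0, 179.1] 0.83 [[527.0, -21.0], [524.0, -14.0], [521.0, -9.0]]
hub_axis [368.6, 175.8] 0.71 [[533.0, -27.0], [529.0, -20.0], [526.0, -15.0]]
stand [186.7, 182.9] 0.62 [[521.0, 276.0], [517.0, 269.0], [515.0, 263.0]]
stand_top [191.6, 179.8] 0.73 [[526.0, 268.0], [522.0, 261.0], [520.0, 256.0]]
```

View pics/top.png

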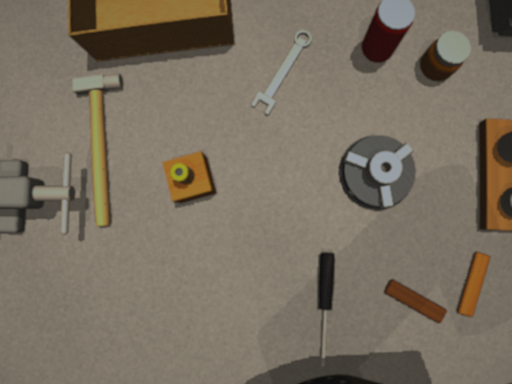

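View pics/scene.png

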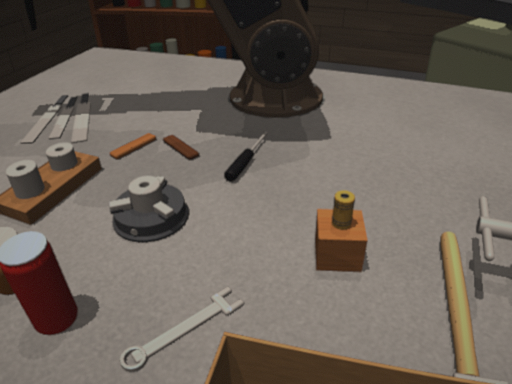

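The top view shows the gauge's barrel ring at about (180,172) on its stand, and the held hub's hole at about (386,167) in the chuck. The scene view agrees: gauge top at (344,197), hub hole at (146,185).

```bash
python3 - <<'E'
from h import *
p=read_camera("top");s=read_camera("scene");w=read_camera("wrist")
def tri(a,b):
    c1,d1=ray(p,a);c2,d2=ray(s,b)
    t=np.linalg.lstsq(np.c_[d1,-d2],c2-c1,rcond=None)[0]
    return (c1+d1*t[0]),(c2+d2*t[1])
print(at_z(p,(180,172),112),tri((180,172),(344,196)))
print(at_z(p,(386,167),71),tri((386,167),(146,184)))
c,d=ray(w,(w['cx'],w['cy'])); print(c,d,w['fx'])
E
```

```text
[528.30130019 267.94764456 112.        ] (array([528.64888064, 268.58469811, 109.42036314]), array([528.30078074, 269.87869692, 109.69301927]))
[541.65738744 -45.69704842  71.        ] (array([542.17435317, -46.60638263,  67.48243501]), array([540.63673254, -43.68503497,  66.501251  ]))
[ 341.68475274 -527.31654046  384.66906126] [-0.23741883 -0.11617789 -0.96443507] 317.35374300217416
```

Emit:
move_arm --commands '[[[0.45, 0.86, -0.09], 0, 1], [[0.45, 0.86, -0.09], 0, 1], [[0.45, 0.86, -0.09], 0, 1], [[0.45, 0.86, -0.09], 0, 1], [[0.45, 0.86, -0.09], 0, 1], [[0.45, 0.86, -0.09], 0, 1], [[0.45, 0.86, -0.09], 0, 1], [[0.45, 0.86, -0.09], 0, 1], [[0.45, 0.86, -0.09], 0, 1], [[0.45, 0.86, -0.09], 0, 1], [[0.45, 0.86, -0.09], 0, 1], [[0.45, 0.86, -0.09], 0, 1], [[0.45, 0.86, -0.09], 0, 1], [[0.45, 0.86, -0.09], 0, 1], [[0.45, 0.86, -0.09], 0, 1], [[0.45, 0.86, -0.09], 0, 1], [[0.45, 0.86, -0.09], 0, 1], [[0.45, 0.86, -0.09], 0, 1], [[0.45, 0.86, -0.09], 0, 1], [[0.45, 0.86, -0.09], 0, 1]]'

```text
t: 2.42
eef_pos: [544.0, -44.6, 350.8]
tcp_rot: [3.141, -0.0, 0.453]
ft_force: [-0.5, 0.1, 0.6]
opening: 1.001
grip_force: 0.0
```

Emit:
move_arm --commands '[[[0, 0, 0], 0, 1], [[0, 0, 0], 0, 1], [[0, 0, 0], 0, 1]]'

```text
t: 2.67
eef_pos: [543.3, -46.1, 350.8]
tcp_rot: [3.141, 0.0, 0.453]
ft_force: [-0.6, -0.3, -0.3]
opening: 1.002
grip_force: 0.0
```

```bash
python3 - <<'E'
from h import *
w=read_camera("wrist"); save(w,"w1.png")
for t in ("hub_axis","chuck"):
    for r in cut_out(t,w)[:3]:
        ys,xs=np.nonzero(r['region']); print(t,r['at'],r['confidence'],len(xs),xs.min(),xs.max(),ys.min(),ys.max())
    for r in search_frame(t,w)[:2]: print(r)
for z in (30,58,71,84): print(z,proj(w,(541,-45.5,z)))
E
```

```text
hub_axis [247.6, 159.4] 0.84 9473 191 318 113 244
{'at': [249.1, 157.6], 'confidence': 0.55}
chuck [251.2, 155.2] 0.67 9291 192 318 114 243
{'at': [248.5, 156.7], 'confidence': 0.78}
30 [251.89389186 186.02097318]
58 [251.86105449 193.92005363]
71 [251.84359307 198.12226048]
84 [251.82444579 202.73164881]
```

View pics/w1.png

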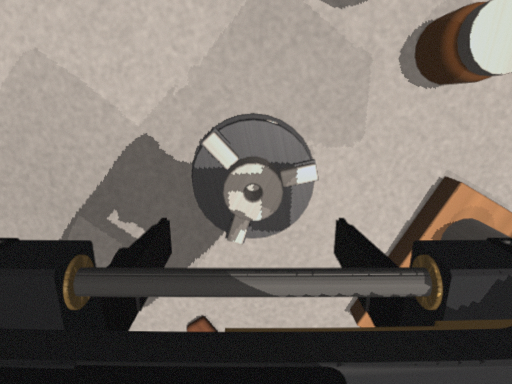

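The wrist view shows the held hub's top, with its hole at about (253,189) and the three jaws around it. I'll refine the hole numerically, and go to the gauge for a like view.

```bash
python3 - <<'E'
from h import *
w=read_camera("wrist"); save(w,"w2.png",(208,144,298,234),6)
g=cv2.cvtColor(w['image'],cv2.COLOR_RGB2GRAY)
print(g[174:206:1,238:270:1][::2,::2])
print(ray(w,(253,189)), [at_z(w,(253,189),z).round(1) for z in (58,67,84)])
E
```

```text
[[126 117 123 119 115 127 118 118 123 170 117 125 119 121 119 119]
 [118 116 117 118 118 120 119 121 118 118 118 121 119 119 117 121]
 [117 115 117 118 121 124 120 121 120 117 117 120 115 118 119 119]
 [116 114 116 119 122 120 119 120 118 118 118 120 117 121 121 119]
 [112 117 117 120 124 118 106 108 107 117 119 118 117 120 119 115]
 [115 116 118 120 101 117 124 141  95  87 103 118 120 120 116 113]
 [117 118 119  91 131 204 204 170 120 117  90  98 117 119 113 115]
 [114 119 113  64 136 194 204 204 121 116  77  68 116 117 114 117]
 [120 122  98  70  72  87 117 161  94  66  56  61 102 112 114 117]
 [203 201 128  73  75  76  73  57  59  56  58  56  89 115 117 116]
 [209 211 177  80  75  74  72  63  61  63  61  63 101 118 117 115]
 [210 207 193 112  68  71  72  67  59  62  61  84 111 117 114 117]
 [209 203 205 162  97  75  67  64  61  61  86 139 117 114 115 115]
 [205 203 206 203 168 120  91  80  88 108 159 210 124 116 115 118]
 [203 206 206 208 209 198 171 168 179 195 206 193 116 114 116 115]
 [205 207 206 207 207 205 205 209 205 206 205 205 166 113 117 116]]
(array([611.50135217, -12.18102179, 330.84720384]), array([-0.23338696, -0.11640469, -0.9654001 ])) [array([545.5, -45.1,  58. ]), array([547.7, -44. ,  67. ]), array([551.8, -41.9,  84. ])]
```

View pics/w2.png

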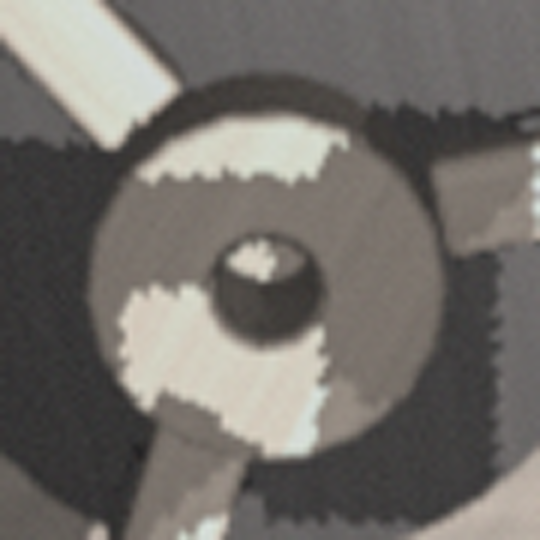

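Emit:
move_arm --commands '[[[-0.04, 0.9, 0.1], 0, 1], [[-0.04, 0.9, 0.1], 0, 1], [[-0.04, 0.9, 0.1], 0, 1], [[-0.04, 0.9, 0.1], 0, 1], [[-0.04, 0.9, 0.1], 0, 1], [[-0.04, 0.9, 0.1], 0, 1], [[-0.04, 0.9, 0.1], 0, 1], [[-0.04, 0.9, 0.1], 0, 1], [[-0.04, 0.9, 0.1], 0, 1], [[-0.04, 0.9, 0.1], 0, 1], [[-0.04, 0.9, 0.1], 0, 1], [[-0.04, 0.9, 0.1], 0, 1], [0, 0, 0], [0, 0, 0]]'

```text
schema error: expected a list
```

The enlarged crop shows the hub's top circle (crop x 88–444, y 112–460) and the countersink (x 212–325, y 232–347), so the hole is at full-image (252.0,191.6). The hub spans about 59 px across, so its top is at z of about 63–67.

Emit:
move_arm --commands '[[[-0.04, 0.87, 0.13], 0, 1], [[-0.04, 0.87, 0.13], 0, 1], [[-0.04, 0.87, 0.13], 0, 1], [[-0.04, 0.87, 0.13], 0, 1], [[-0.04, 0.87, 0.13], 0, 1], [[-0.04, 0.87, 0.13], 0, 1], [[-0.04, 0.87, 0.13], 0, 1], [[-0.04, 0.87, 0.13], 0, 1], [[-0.04, 0.87, 0.13], 0, 1], [[-0.04, 0.87, 0.13], 0, 1], [[-0.04, 0.87, 0.13], 0, 1], [[-0.04, 0.87, 0.13], 0, 1], [[0, 0, 0], 0, 1], [[0, 0, 0], 0, 1], [[0, 0, 0], 0, 1], [[0, 0, 0], 0, 1]]'

```text
t: 4.3
eef_pos: [529.2, 266.1, 397.4]
tcp_rot: [3.141, 0.001, 0.452]
ft_force: [0.5, -0.4, -1.0]
opening: 1.001
grip_force: 0.0
```

```bash
python3 - <<'E'
from h import *
print(env.state()['eef_pos'])
w=read_camera("wrist")
for t in ("barrel_mid","stand"):
    for r in cut_out(t,w)[:2]:
        ys,xs=np.nonzero(r['region']); print(t,r['at'],r['confidence'],len(xs),xs.min(),xs.max(),ys.min(),ys.max())
u,v=[int(x) for x in proj(w,(528.5,268.5,112))]; print(u,v)
save(w,"w3.png",(u-60,v-60,u+60,v+60),5); np.save('w3.npy',w['image']); 
import pickle; pickle.dump({k:w[k] for k in w},open('w3.pkl','wb'))
E
```

```text
[529.20053793 266.12551339 397.37521498]
barrel_mid [246.8, 184.6] 0.84 1042 232 264 164 203
stand [249.2, 158.5] 0.65 3537 213 286 133 211
250 193
```

View pics/w3.png

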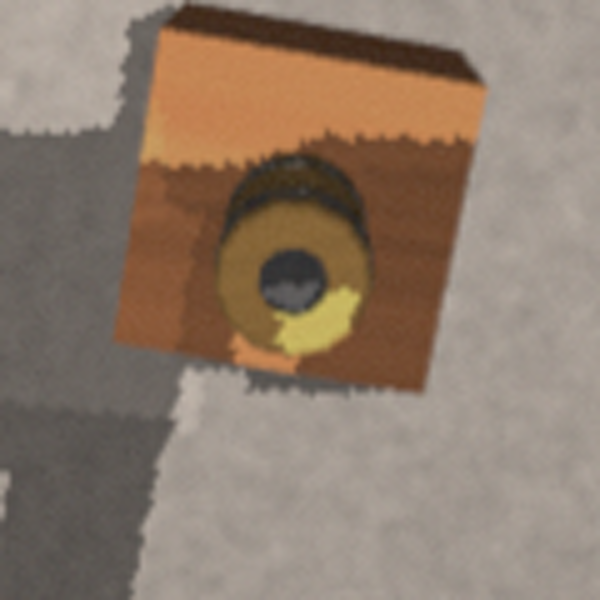

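The crop shows the barrel's top ring centred at full-image (248.2,188.3), with the stand around it.

```bash
python3 - <<'E'
from h import *; import pickle
w=pickle.load(open('w3.pkl','rb')); E=np.array([529.2,266.1,397.4])
c,d=ray(w,(248.2,188.3)); g=c+d*(112-c[2])/d[2]; print('gauge',g, 'rel', g-E)
c2=np.array([611.50135217,-12.18102179,330.84720384])
c,d=ray(w,(252.0,191.6))
for z in (58,64,70,84): print('hub',z,c2+d*(z-c2[2])/d[2])
E
```

```text
gauge [531.91341993 272.68912192 112.        ] rel [   2.71341993    6.58912192 -285.4       ]
hub 58 [542.80938399 -45.40904951  58.        ]
hub 64 [544.31994303 -44.67835422  64.        ]
hub 70 [545.83050206 -43.94765893  70.        ]
hub 84 [549.35513981 -42.24270326  84.        ]
```

Emit:
move_arm --commands '[[[0.005, 0.02, -0.58], 0, 0.3], [[0.005, 0.02, -0.58], 0, 0.3], [[0.005, 0.02, -0.58], 0, 0.3], [[0.005, 0.02, -0.58], 0, 0.3], [[0.005, 0.02, -0.58], 0, 0.3], [[0.005, 0.02, -0.58], 0, 0.3], [[0, 0, 0], 0, 0.3], [[0, 0, 0], 0, 0.3], [[0, 0, 0], 0, 0.3]]'

```text
t: 5.2
eef_pos: [530.3, 270.6, 294.0]
tcp_rot: [3.141, -0.001, 0.452]
ft_force: [-0.5, -0.2, 0.1]
opening: 0.646
grip_force: 0.0
```

```bash
python3 - <<'E'
from h import *
print(env.state()['eef_pos'],env.state()['opening'])
w=read_camera("wrist"); print([proj(w,(530.2,270.7,z)) for z in (112,87)]); save(w,"w4.png")
E
```

```text
[530.26426266 270.58210181 294.04942087] 0.6461864935385665
[array([254.20888409, 246.13965212]), array([253.96869352, 229.01801694])]
```

View pics/w4.png

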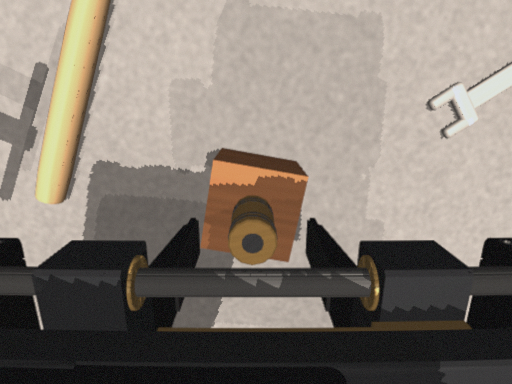

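The barrel's top sits at (252,242) midway between the fingertips (195,222) and (313,222), so it's well centred. I'll descend and grip.

Emit:
move_arm --commands '[[[0, 0, -0.4], 0, 0.3], [[0, 0, -0.4], 0, 0.3], [[0, 0, -0.4], 0, 0.3], [[0, 0, 0], 0, 0.3], [[0, 0, 0], 0, -0.2], [[0, 0, 0], 0, -0.4], [[0, 0, 0], 0, -0.6], [[0, 0, 0], 0, -0.8], [[0, 0, 0], 0, -1], [[0, 0, 0], 0, -1], [[0, 0, 0], 0, -1], [[0, 0, 0], 0, -1]]'

```text
t: 6.25
eef_pos: [530.0, 270.8, 257.5]
tcp_rot: [3.141, -0.0, 0.453]
ft_force: [-1.0, -0.5, 3.4]
opening: 0.291
grip_force: 30.0
```

```bash
python3 - <<'E'
from h import *
print(env.state())
E
```

```text
{'t': 6.25, 'joints': array([ 3.61420377e-01,  6.29125326e-01,  1.76987096e+00, -1.85739663e-04,
        7.42175250e-01,  1.47954369e+00]), 'qvel': array([-0.0020895 , -0.00174842, -0.00075858, -0.00039626, -0.0002873 ,
       -0.00094308]), 'tau': array([ 2.00882982e-01, -6.08485079e+01, -1.80641878e+01,  9.22399666e-02,
       -2.27630041e-01,  1.98750771e-03]), 'eef_pos': array([529.9845481 , 270.78809414, 257.45238658]), 'tcp_rot': array([ 3.14142920e+00, -4.07914213e-04,  4.52809914e-01]), 'ft_force': array([-1.00982056, -0.5077656 ,  3.43329324]), 'moment': array([-0.06664615,  0.09924585,  0.00221904]), 'grip_force': 30.00044971704483, 'opening': 0.2907894865493653}
```

Emit:
move_arm --commands '[[[0, 0, 0.3], 0, -1], [[0, 0, 0.6], 0, -1], [[0, 0, 0.6], 0, -1], [[0, 0, 0.6], 0, -1], [[0, 0, 0.6], 0, -1], [[0, 0, 0.3], 0, -1], [[0, 0, 0], 0, -1], [[0, 0, 0], 0, -1]]'

```text
t: 6.92
eef_pos: [529.7, 270.7, 347.1]
tcp_rot: [3.141, -0.0, 0.453]
ft_force: [-0.9, 0.2, -2.1]
opening: 0.293
grip_force: 30.0
```

Emit:
move_arm --commands '[[[0.01, -0.3, 0], 0, -1], [[0.03, -0.7, 0], 0, -1], [[0.03, -0.8, 0], 0, -1], [[0.03, -0.8, 0], 0, -1], [[0.03, -0.8, 0], 0, -1], [[0.03, -0.8, 0], 0, -1], [[0.03, -0.8, 0], 0, -1], [[0.03, -0.8, 0], 0, -1], [[0.03, -0.8, 0], 0, -1], [[0.03, -0.8, 0], 0, -1], [[0.03, -0.8, 0], 0, -1], [[0.03, -0.8, 0], 0, -1], [[0.03, -0.8, 0], 0, -1], [[0.03, -0.5, 0], 0, -1], [[0.02, -0.23, 0], 0, -1], [[0, 0, 0], 0, -1], [[0, 0, 0], 0, -1], [[0, 0, 0], 0, -1]]'

```text
t: 8.42
eef_pos: [542.4, -44.4, 346.8]
tcp_rot: [-3.141, 0.0, 0.453]
ft_force: [-1.0, 0.1, -2.0]
opening: 0.288
grip_force: 30.0
```

```bash
python3 - <<'E'
from h import *
st=env.state();print(st['eef_pos'],st['ft_force'],st['opening'])
w=read_camera("wrist");s=read_camera("scene")
a=proj(s,(543.2,-45.1,85)).astype(int);print(a)
x,y=max(a[0]-45,0),max(a[1]-75,0)
c=cv2.resize(s['image'][y:y+110,x:x+90,::-1],(450,550),interpolation=cv2.INTER_CUBIC)
d=w['image'][110:290,180:330,::-1]; d=cv2.resize(d,(350,420),interpolation=cv2.INTER_CUBIC); d=np.vstack([d,np.zeros((130,350,3),np.uint8)])
cv2.imwrite('pics/c5.png',np.hstack([c,d])); print(x,y)
for z in (65,100,107): print(z,proj(s,(543.2,-45.1,z)),proj(w,(543.2,-45.1,z)))
import pickle; pickle.dump((w,s),open('p5.pkl','wb'))
for t in('rod_tip','rod'):
  for n,p in(('s',s),('w',w)): print(n,search_frame(t,p)[:2])
E
```

```text
[542.41017506 -44.40985809 346.83402724] [-1.03421507  0.10617475 -2.02443563] 0.2883376492493637
[142 175]
97 100
65 [144.5568825  185.46150685] [254.99499312 194.87364565]
100 [140.70817944 167.28814328] [255.35748072 207.86786513]
107 [139.91525008 163.52067606] [255.44257186 210.91969191]
s [{'at': [138.7, 152.8], 'confidence': 0.71}]
w [{'at': [253.0, 211.6], 'confidence': 0.48}]
s [{'at': [139.8, 151.5], 'confidence': 0.47}]
w [{'at': [252.7, 209.2], 'confidence': 0.62}]
```

View pics/c5.png

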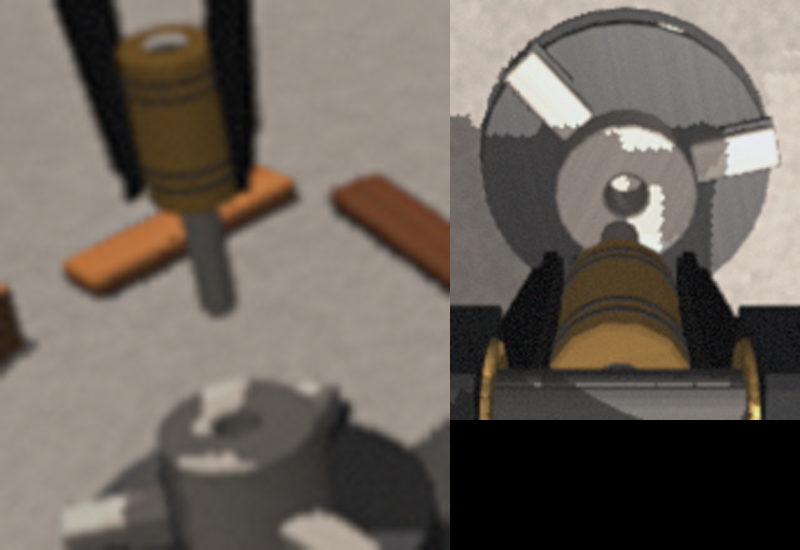

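The left crop shows the rod tip at scene pixel (140.3,162) above the hub hole at (144.3,184.9). The right crop shows the tip's front edge at wrist pixel (252.7,205) and the hole at (255.4,192.8). I'll triangulate both.

```bash
python3 - <<'E'
from h import *; import pickle
w,s=pickle.load(open('p5.pkl','rb'))
from scipy.optimize import least_squares as L
tx=np.array([np.cos(.453),np.sin(.453),0]);ty=np.array([tx[1],-tx[0],0]);E=np.array([542.4,-44.4,0])
def tri(a,b):
    r=L(lambda X:np.r_[proj(s,X)-a,proj(w,X)-b],[543,-45,80.]); X=r.x
    print(X.round(1),'tool',((X-E)@tx).round(1),((X-E)@ty).round(1),'res',r.fun.round(2))
tri((144.1,184.9),(255.4,192.8)); tri((140.3,160.9),(252.7,211.7))
print('axis pred scene',[proj(s,(542.4,-44.4,z)).round(1) for z in (201.4,151.4,111)])
E
```

```text
[545.7 -44.1  67.9] tool 3.1 1.2 res [-0.19  0.06 -0.1   0.03]
[543.6 -42.7 112.6] tool 1.8 -1.0 res [ 0.13 -0.04  0.06 -0.02]
axis pred scene [array([129.2, 107.8]), array([135.4, 138.4]), array([140.1, 161.2])]
```

Emit:
move_arm --commands '[[[0.035, -0.025, -0.3], 0, -1], [[0.035, -0.025, -0.4], 0, -1], [[0, 0, -0.3], 0, -1], [[0, 0, -0.1], 0, -1], [[0, 0, 0], 0, -1], [[0, 0, 0], 0, -1]]'

```text
t: 9.22
eef_pos: [544.7, -46.6, 314.0]
tcp_rot: [-3.141, 0.0, 0.453]
ft_force: [0.2, -0.3, -2.2]
opening: 0.292
grip_force: 30.0
```

```bash
python3 - <<'E'
from h import *
st=env.state();print(st['eef_pos'],st['ft_force'],st['opening'])
w=read_camera("wrist");s=read_camera("scene")
c=cv2.resize(s['image'][140:210,105:180,::-1],(450,420),interpolation=cv2.INTER_CUBIC)
d=cv2.resize(w['image'][140:280,200:317,::-1],(350,420),interpolation=cv2.INTER_CUBIC)
cv2.imwrite('pics/c6.png',np.hstack([c,d]))
import pickle; pickle.dump((w,s),open('p6.pkl','wb'))
E
```

```text
[544.73562674 -46.59968069 314.02811034] [ 0.23953249 -0.31319053 -2.18469034] 0.29234688856784224
```

View pics/c6.png

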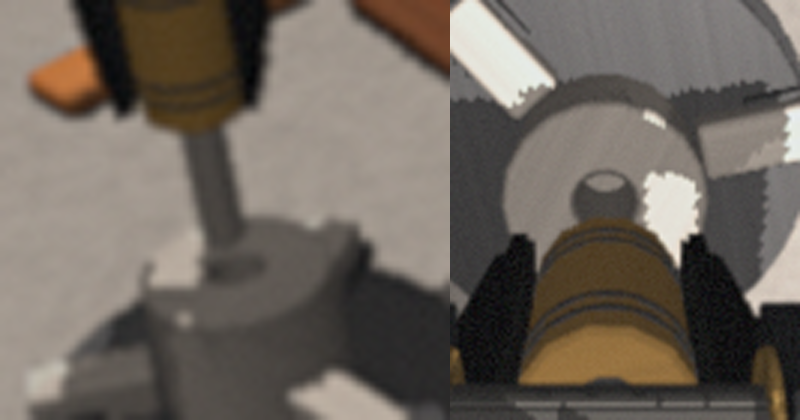

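The tip (scene crop (225,240)) is heading just left of the hole centre, and the wrist crop shows the barrel centred at 610 against the hub's 604.5. Both say to shift about 1.2 mm sideways.

Emit:
move_arm --commands '[[[-0.008, 0.04, -0.1], 0, -1], [[0, 0, -0.1], 0, -1], [[0, 0, -0.05], 0, -1], [[0, 0, -0.05], 0, -1], [[0, 0, -0.05], 0, -1]]'

```text
t: 9.73
eef_pos: [544.4, -45.4, 303.5]
tcp_rot: [3.141, 0.0, 0.453]
ft_force: [0.5, 0.6, -2.4]
opening: 0.29
grip_force: 30.0
```

Emit:
move_arm --commands '[[[0, 0, -0.05], 0, -1], [[0, 0, -0.05], 0, -1], [[0, 0, 0], 0, -1]]'

```text
t: 9.98
eef_pos: [544.4, -45.4, 300.4]
tcp_rot: [-3.141, 0.0, 0.453]
ft_force: [0.6, 0.9, -2.4]
opening: 0.289
grip_force: 30.0
```

Emit:
move_arm --commands '[[[0, 0, -0.05], 0, -1], [[0, 0, -0.05], 0, -1], [[0, 0, 0], 0, -1]]'

```text
t: 10.23
eef_pos: [544.4, -45.4, 297.4]
tcp_rot: [-3.141, 0.0, 0.453]
ft_force: [-0.2, 0.7, -2.0]
opening: 0.293
grip_force: 30.0
```

Emit:
move_arm --commands '[[[0, 0, -0.05], 0, -1], [[0, 0, -0.05], 0, -1], [[0, 0, 0], 0, -1]]'

```text
t: 10.48
eef_pos: [544.4, -45.4, 294.4]
tcp_rot: [-3.141, 0.0, 0.453]
ft_force: [-0.1, 0.5, -2.7]
opening: 0.29
grip_force: 30.0
```

Emit:
move_arm --commands '[[[0, 0, -0.05], 0, -1], [[0, 0, -0.05], 0, -1], [[0, 0, 0], 0, -1]]'

```text
t: 10.73
eef_pos: [544.4, -45.4, 291.4]
tcp_rot: [-3.141, 0.0, 0.453]
ft_force: [0.1, -0.2, -3.5]
opening: 0.291
grip_force: 30.0
```

Emit:
move_arm --commands '[[[0, 0, -0.05], 0, -1], [[0, 0, -0.05], 0, -1], [[0, 0, 0], 0, -1]]'

```text
t: 10.98
eef_pos: [544.4, -45.4, 288.4]
tcp_rot: [-3.141, 0.0, 0.453]
ft_force: [0.3, 0.2, -2.2]
opening: 0.294
grip_force: 30.0
```

Emit:
move_arm --commands '[[[0, 0, -0.05], 0, -1], [[0, 0, -0.05], 0, -1], [[0, 0, -0.05], 0, -1]]'

```text
t: 11.23
eef_pos: [544.4, -45.4, 284.0]
tcp_rot: [3.141, -0.0, 0.453]
ft_force: [0.0, 0.0, -3.0]
opening: 0.291
grip_force: 30.0
```

Emit:
move_arm --commands '[[[0, 0, -0.05], 0, -1], [[0, 0, -0.05], 0, -1], [[0, 0, -0.05], 0, -1]]'

```text
t: 11.48
eef_pos: [544.4, -45.4, 279.5]
tcp_rot: [3.142, 0.0, 0.453]
ft_force: [-0.8, 0.5, -3.2]
opening: 0.291
grip_force: 30.0
```

Emit:
move_arm --commands '[[[0, 0, -0.05], 0, -1], [[0, 0, -0.05], 0, -1], [[0, 0, -0.05], 0, -1]]'

```text
t: 11.73
eef_pos: [544.4, -45.4, 275.0]
tcp_rot: [3.141, -0.0, 0.453]
ft_force: [0.2, 0.4, -2.4]
opening: 0.29
grip_force: 30.0
```

Emit:
move_arm --commands '[[[0, 0, -0.04], 0, -1], [[0, 0, -0.04], 0, -1]]'

```text
t: 11.9
eef_pos: [544.4, -45.4, 272.6]
tcp_rot: [3.142, 0.0, 0.453]
ft_force: [-0.0, 1.0, -1.7]
opening: 0.289
grip_force: 30.0
```

Emit:
move_arm --commands '[[[0, 0, -0.04], 0, -1], [[0, 0, -0.04], 0, -1]]'

```text
t: 12.07
eef_pos: [544.4, -45.4, 270.7]
tcp_rot: [3.141, -0.0, 0.453]
ft_force: [-2.2, 0.4, 4.9]
opening: 0.291
grip_force: 30.0
```

Emit:
move_arm --commands '[[[0, 0, -0.03], 0, -1], [[0, 0, -0.03], 0, -1]]'

```text
t: 12.23
eef_pos: [544.4, -45.4, 268.8]
tcp_rot: [3.141, -0.0, 0.453]
ft_force: [-1.5, 1.3, 5.5]
opening: 0.292
grip_force: 30.0
```

Emit:
move_arm --commands '[[[0, 0, -0.02], 0, -1], [[0, 0, -0.02], 0, -1]]'

```text
t: 12.4
eef_pos: [544.4, -45.4, 267.4]
tcp_rot: [3.141, -0.0, 0.453]
ft_force: [-1.2, 0.4, 4.4]
opening: 0.288
grip_force: 30.0
```

Emit:
move_arm --commands '[[[0, 0, -0.015], 0, -1], [[0, 0, -0.015], 0, -1]]'

```text
t: 12.57
eef_pos: [544.4, -45.4, 266.5]
tcp_rot: [3.141, -0.0, 0.453]
ft_force: [-1.8, 0.2, 4.9]
opening: 0.287
grip_force: 30.0
```

Emit:
move_arm --commands '[[[0, 0, -0.01], 0, -1], [[0, 0, -0.01], 0, -1]]'

```text
t: 12.73
eef_pos: [544.4, -45.4, 265.8]
tcp_rot: [3.141, -0.0, 0.453]
ft_force: [-0.9, 1.0, 4.4]
opening: 0.289
grip_force: 30.0
```

Emit:
move_arm --commands '[[[0, 0, -0.01], 0, -1], [[0, 0, -0.01], 0, -1]]'

```text
t: 12.9
eef_pos: [544.4, -45.4, 265.3]
tcp_rot: [3.141, -0.0, 0.453]
ft_force: [-0.4, 0.7, 4.3]
opening: 0.29
grip_force: 30.0
```

Emit:
move_arm --commands '[[[0, 0, -0.01], 0, -1], [[0, 0, -0.01], 0, -1]]'

```text
t: 13.07
eef_pos: [544.5, -45.4, 264.6]
tcp_rot: [3.141, -0.0, 0.453]
ft_force: [-0.7, -0.5, 4.5]
opening: 0.29
grip_force: 30.0
```

Emit:
move_arm --commands '[[[0, 0, -0.01], 0, -1], [[0, 0, -0.01], 0, -1]]'

```text
t: 13.23
eef_pos: [544.4, -45.4, 264.0]
tcp_rot: [3.141, -0.0, 0.453]
ft_force: [-1.1, 0.7, 4.5]
opening: 0.289
grip_force: 30.0
```

Emit:
move_arm --commands '[[[0, 0, -0.01], 0, -1], [[0, 0, -0.01], 0, -1]]'

```text
t: 13.4
eef_pos: [544.4, -45.4, 263.6]
tcp_rot: [3.141, -0.0, 0.453]
ft_force: [-2.3, 0.2, 10.0]
opening: 0.29
grip_force: 30.0
```

Emit:
move_arm --commands '[[[0, 0, -0.01], 0, -1], [[0, 0, -0.01], 0, -1]]'

```text
t: 13.57
eef_pos: [544.4, -45.4, 263.6]
tcp_rot: [3.141, -0.0, 0.453]
ft_force: [-4.9, 0.5, 18.7]
opening: 0.295
grip_force: 30.0
```

Emit:
move_arm --commands '[[[0, 0, 0.013], 0, -1], [[0, 0, 0], 0, -1]]'

```text
t: 13.73
eef_pos: [544.4, -45.4, 263.6]
tcp_rot: [3.141, -0.0, 0.453]
ft_force: [-2.4, -0.0, 10.2]
opening: 0.291
grip_force: 30.0
```

```bash
python3 - <<'E'
from h import *
st=env.state();print(st['eef_pos'],st['ft_force'],st['moment'])
w=read_camera("wrist");s=read_camera("scene")
c=cv2.resize(s['image'][140:210,105:180,::-1],(450,420),interpolation=cv2.INTER_CUBIC)
d=cv2.resize(w['image'][140:280,200:317,::-1],(350,420),interpolation=cv2.INTER_CUBIC)
cv2.imwrite('pics/c7.png',np.hstack([c,d]))
E
```

```text
[544.38985069 -45.39026057 263.63970743] [-2.41584482 -0.03789534 10.24631346] [8.06422188e-02 4.10079672e-01 1.73246658e-04]
```

View pics/c7.png

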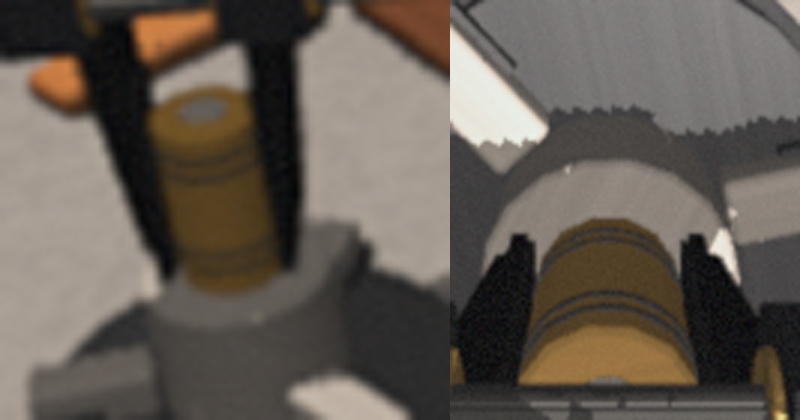

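The barrel's foot now sits flush on the hub's top face (scene crop (235,285)), with a net press of about 12 N. I'll lift out and return.

Emit:
move_arm --commands '[[[0, 0, 0.03], 0, -1], [[0, 0, 0.1], 0, -1], [[0, 0, 0.2], 0, -1], [[0, 0, 0.3], 0, -1], [[0, 0, 0.4], 0, -1], [[0, 0, 0.4], 0, -1], [[0, 0, 0.4], 0, -1], [[0, 0, 0.4], 0, -1], [[0, 0, 0.3], 0, -1], [[0, 0, 0.3], 0, -1], [[0, 0, 0], 0, -1], [[0, 0, 0], 0, -1]]'

```text
t: 14.83
eef_pos: [544.3, -45.4, 348.5]
tcp_rot: [3.141, -0.001, 0.453]
ft_force: [0.7, 0.3, -2.5]
opening: 0.287
grip_force: 30.0
```

Emit:
move_arm --commands '[[[-0.01, 0.3, 0], 0, -1], [[-0.03, 0.7, 0], 0, -1], [[-0.035, 0.8, 0], 0, -1], [[-0.035, 0.8, 0], 0, -1], [[-0.035, 0.8, 0], 0, -1], [[-0.035, 0.8, 0], 0, -1], [[-0.035, 0.8, 0], 0, -1], [[-0.035, 0.8, 0], 0, -1], [[-0.035, 0.8, 0], 0, -1], [[-0.035, 0.8, 0], 0, -1], [[-0.035, 0.8, 0], 0, -1], [[-0.035, 0.8, 0], 0, -1], [[-0.035, 0.8, 0], 0, -1], [[-0.035, 0.5, 0], 0, -1], [[-0.02, 0.23, 0], 0, -1], [[0, 0, 0], 0, -1], [[0, 0, 0], 0, -1], [[0, 0, 0], 0, -1]]'

```text
t: 16.33
eef_pos: [530.1, 269.6, 348.0]
tcp_rot: [3.141, 0.001, 0.452]
ft_force: [0.0, -1.1, -3.1]
opening: 0.29
grip_force: 30.0
```

Emit:
move_arm --commands '[[[0, 0.04, -0.2], 0, -1], [[0, 0, -0.4], 0, -1], [[0, 0, -0.4], 0, -1], [[0, 0, -0.4], 0, -1], [[0, 0, -0.4], 0, -1], [[0, 0, -0.4], 0, -1], [[0, 0, -0.3], 0, -1], [[0, 0, -0.2], 0, -1], [[0, 0, -0.1], 0, -1], [[0, 0, 0], 0, -1], [[0, 0, 0], 0, -1]]'

```text
t: 17.25
eef_pos: [530.2, 271.6, 264.4]
tcp_rot: [3.141, -0.0, 0.453]
ft_force: [1.0, -0.5, -2.6]
opening: 0.292
grip_force: 30.0
```

Emit:
move_arm --commands '[[[0, 0, -0.04], 0, -1], [[0, 0, -0.03], 0, -1], [[0, 0, 0], 0, -1]]'

```text
t: 17.5
eef_pos: [530.0, 271.7, 262.2]
tcp_rot: [3.141, -0.0, 0.453]
ft_force: [0.2, -0.3, -2.3]
opening: 0.291
grip_force: 30.0
```

Emit:
move_arm --commands '[[[0, -0.025, -0.05], 0, -1], [[0, 0, -0.05], 0, -1], [[0, 0, -0.02], 0, -1], [[0, 0, 0], 0, -1]]'

```text
t: 17.83
eef_pos: [530.0, 270.9, 258.2]
tcp_rot: [3.142, 0.0, 0.453]
ft_force: [-0.1, 0.4, -1.4]
opening: 0.29
grip_force: 30.0
```

Emit:
move_arm --commands '[[[0, 0, -0.02], 0, -1], [[0, 0, 0], 0, -1]]'

```text
t: 18.0
eef_pos: [530.0, 271.0, 257.8]
tcp_rot: [3.142, 0.0, 0.453]
ft_force: [0.4, -0.5, -2.4]
opening: 0.289
grip_force: 30.0
```

Emit:
move_arm --commands '[[[0, 0, -0.012], 0, -1], [[0, 0, 0], 0, -1]]'

```text
t: 18.17
eef_pos: [530.0, 270.9, 257.5]
tcp_rot: [3.141, -0.0, 0.453]
ft_force: [-0.3, 0.2, -2.3]
opening: 0.289
grip_force: 30.0
```

Emit:
move_arm --commands '[[[0, 0, -0.008], 0, -1], [[0, 0, 0], 0, -1]]'

```text
t: 18.33
eef_pos: [530.0, 270.9, 257.5]
tcp_rot: [3.142, -0.0, 0.453]
ft_force: [-1.4, -0.1, 1.1]
opening: 0.288
grip_force: 30.0
```

Contact at the original height. Release slowly, then rise.

Emit:
move_arm --commands '[[[0, 0, 0], 0, -0.4], [[0, 0, 0], 0, -0.3], [[0, 0, 0], 0, -0.1], [[0, 0, 0], 0, 0.1], [[0, 0, 0], 0, 0.3], [[0, 0, 0], 0, 0.3], [[0, 0, 0], 0, 0.3], [[0, 0, 0.2], 0, 0.3], [[0, 0, 0.5], 0, 0.3], [[0, 0, 0.7], 0, 0.3], [[0, 0, 0.7], 0, 0.3], [[0, 0, 0.7], 0, 0.3], [[0, 0, 0.7], 0, 0.3], [[0, 0, 0.7], 0, 0.3], [[0, 0, 0.4], 0, 0.3], [[0, 0, 0], 0, 0.3], [[0, 0, 0], 0, 0.3], [[0, 0, 0], 0, 0.3]]'

```text
t: 19.83
eef_pos: [529.8, 270.8, 394.4]
tcp_rot: [-3.142, 0.001, 0.453]
ft_force: [-1.1, -0.2, -0.2]
opening: 0.65
grip_force: 0.0
```

```bash
python3 - <<'E'
from h import *
w=read_camera("wrist");s=read_camera("scene")
c=cv2.resize(s['image'][170:280,300:390,::-1],(344,420),interpolation=cv2.INTER_CUBIC)
d=cv2.resize(w['image'][110:250,190:310,::-1],(360,420),interpolation=cv2.INTER_CUBIC)
cv2.imwrite('pics/c8.png',np.hstack([c,d])); print(env.state()['eef_pos'],env.state()['ft_force'])
E
```

```text
[529.94500624 270.90852945 394.13057584] [-0.00454173 -0.35305112  0.42113029]
```

View pics/c8.png

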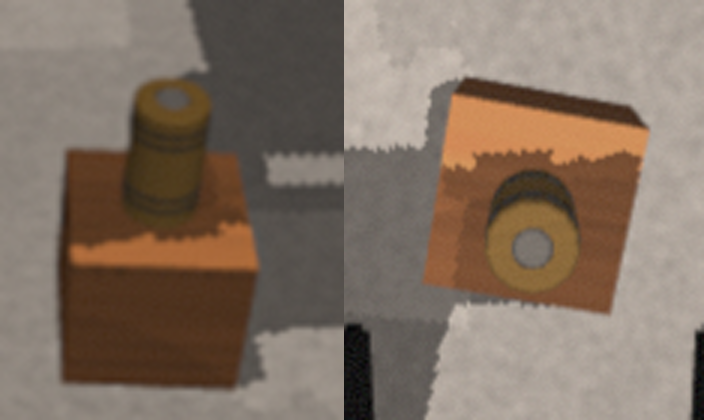

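The gauge stands upright and fully down in its stand (scene crop (165,210)), with the rod's top end now near the barrel's top, and the gripper is clear.

```bash
python3 -c "
from cell import env
print(env.job_done())"
```

```text
the job is handed in; nothing more can be done
None
```

The hub's hole was gauged: the rod bottomed and the foot sat on the hub's top face, the net push peaking briefly at about 21 N (over the 8–15 N asked, under the 25 N limit) before I eased it to about 12 N; the gauge is back in its stand, upright and fully down, with no sign that the rod's setting changed, and the job was handed in at about 20 s.

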